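# Kickstand down, frame held upright

### The job

The bicycle frame stub on the bench has lolled back in its tilting base with its kickstand folded up. While it still leans, swing the kickstand down over its centre until it has snapped fully down; then take the frame by its top tube, stand it upright and keep holding it there, still gripping the tube when you finish, because it tips over by itself if let go. Leave the other things on the bench where they are.

Things in the scene. Friction and masses are not known exactly. Their poses are not given: they have to be found in the camera images.
- base: dark steel base plate screwed to the bench, 100 x 210 x 12 mm, with a pivot ear at each end of its long side; origin at the centre of its underside; x across it (away from the robot at yaw 0), y along it, z up. Fixed in an episode, but its place and yaw vary. The frame's tilting axis runs along its y, 44 mm above its origin.
- frame_stub: grey bicycle frame stub, about 0.8 kg, hinged freely in the base about the base's y; origin on the tilting axis, mid-base; y along that axis, z up the frame (vertical when upright), x away from the kickstand side. Rests leaning 0.30 rad to +x; unless held it tips there, or past upright to a stop 0.10 rad to -x. The steel hub crosses it at y = -70, z = 75 mm, 36 mm to each side.
- tube_mid (a point): middle of the level top tube, 215 mm up the frame from its origin; the tube is round, 26 mm across and 180 mm long along the frame's y with black end plugs (206 mm overall), with a 31 mm steel lug from y = +27 to +53 mm; bare tube from -90 to +25 mm. Axes as frame_stub.
- stand_pivot (a point): point on the kickstand's pivot axis, on the frame's -x side at x = -55, y = +40, z = 105 mm in the frame; the axis is the frame's x. Axes as frame_stub. A thin steel peg for the leg's spring stands out of the frame to x = -79 mm at y = 65, z = 122 mm.
- kickstand (a joint): swing of the kickstand, a round steel leg 14 mm thick, 120 mm long, with rubber foot. 0: folded up, pointing to the frame's -y and 0.26 rad above level; grows as it swings down to the frame's -z; 1.75: fully down on its stop, nearly straight down. A spring holds it up; about 0.15 N m (2 to 3 N at mid-leg) pushes it down, and past about 0.8 it snaps fully down by itself.
- stand_push (a point): point on the axis of the leg 85 mm from its pivot and 24 mm outward (-x) of it, a good place to push from above; it moves with the leg, whose foot splays outward to -x
- stand_tip (a point): middle of the kickstand's round rubber foot (20 mm across), 120 mm from its pivot and 36 mm outward of it; moves with the leg
- paint_tin: small orange tin, 57 x 57 x 55 mm, standing loose to the right of the frame; leave it alone; origin at the centre of its underside

How it is judged:
By the outcome, as a careful person would: the job done as asked, in the order asked, and still so for the second after the job is handed in, while the arm keeps its last pose, push and grip.
It also fails if it takes over 51 s, if anything falls off the work surface, if the arm or the gripper's body presses on something with over 40 N, if the wrist force passes 120 N, or if a joint passes its speed limit or range.

### The arm

A 7-joint arm with a two-finger parallel gripper is mounted at the origin on a cart in front of the work surface, level with it; the furniture and walls round the work are solid. World frame = base frame: x ahead of the robot, y to its left, z up, the work surface at z = 0. Lengths are in m, angles in rad, forces in N, time in s.
With the tool pointing down it reaches from about 0.425 to 0.875 m from the base axis. Payload 4.7 kg.
Tool frame: the origin (TCP) lies at the very end of the fingers, on their centre line; the grasp point (between the pads) lies 19 mm behind it; z points along the fingers, y is the line along which they close (so a half turn about z gives the same grasp; the last joint's range is limited). The gripper opens to 87 mm and grips with 3 to 60 N. Pads are 19 mm wide; open, the fingers measure 117 mm over their backs; the gripper's body (75 mm by 190 mm) begins 51 mm behind the grasp point.
Start: joints at [-1.285, 0.321, -0.07, 1.45, 0.023, 1.371, -0.057], TCP at [0.175, 0.626, 0.223] pointing down, gripper open.
Joint ranges: [-2.86, 2.86], [-0.3, 2.09], [-1.38, 1.24], [0.06, 2.45], [-1.56, 4.7], [0.09, 2.05], [-2.69, 2.69]. Speed limits (rad/s): [2.57, 2.57, 3.14, 3.14, 3.14, 3.14, 3.14].

### API

Orientations are given as a rotation vector (axis times angle).
In Python, from bench import ctrl, get_image, job gives the robot as it stands.
- The arm moves only by the shell command python3 -m crank 'ROWS' [FORCE]. ROWS is JSON, a list that holds one entry, the list of rows, each a list of 5 numbers: the shift along the tool's x, y, z in mm, then the turn about the tool's z in rad, then the closure, from -1 (fully open) to 1 (shut), so that 0 is half open. A call has 1 to 10 rows; each row shifts and turns the commanded pose from where the row before left it, along the tool's axes as they then stand; what a row does not reach is not made up. A row lasts 1/12 s, in which the tool goes at most 41.7 mm and 7.16 degrees, less where a joint would pass 70% of its speed; a pose out of reach is approached as far as the arm can. A call with a gripper value outside its range is refused whole. The fingers move at their own pace and stop on an object; FORCE is the grip in N (left out, the last holds). Time passes only in rows, so rows that do not move let the fingers close. It gives the time, the measured TCP pose, the force, the opening and the grip force at its end, in the units of the state.
- ctrl.get_state(): the state, without advancing time (a new reading comes with each control period).
- get_image(name): name is "scene" or "top" or "wrist"; returns a dict with "pixels" (384x512x3 uint8, red, green, blue), "fx", "fy", "cx", "cy" (pixels), "T" (4x4, takes a point from camera to world coordinates); the wrist camera has in their place "T_tool_cam" (4x4, takes a point from camera to tool coordinates, whose origin is the TCP and whose axes are the flange's). Camera axes: x right, y down, z forward; pixel columns grow to the right and rows downward; lengths in m; the calibration is good to about 2 mm. A picture is of the moment at which its call begins: read the wrist's pose just before it. There is no depth.
- job.close_job(): hands the job in; it is judged then, once.
The state is a dict: "time": time; "joint_positions": joint angles; "qd": joint speeds; "joint_torque": joint torques, N m; "position": TCP position; "tool_rot": TCP orientation; "ft_force": force on the tool from outside, world axes, zero at the start; "torque": the same for the moment, N m; "grip_width": opening from 0.0 (shut) to 1.0 (fully open); "grip_force": force on a finger pad.
Only numpy, scipy, OpenCV 4.12 (cv2) and the standard library are available. Lean on these libraries where they do the work, as an engineer would, in place of code of your own. Each camera call takes 0.05 s, during which the arm holds its last target. There are 200 camera calls.

## Working session

There is one attempt and no reset: what is moved stays moved. The work goes in short steps, Python scripts to look and compute and a shell command to move; the robot and the scene stay as the last step left them, time stands still between calls to the robot, and variables do not carry over. Pictures are saved under pics/ and viewed, at most 10 in all, crops included, and the job is handed in when it is done.

```bash
mkdir -p pics; ls; python3 - <<'E'
from bench import ctrl,get_image
import cv2,numpy as np
s=ctrl.get_state();print({k:np.round(v,3).tolist() for k,v in s.items()})
for n in("scene","top"):
    d=get_image(n);cv2.imwrite(f"pics/{n}0.png",cv2.resize(d["pixels"][:,:,::-1],(800,600),interpolation=cv2.INTER_CUBIC));print(n,d["fx"],d["fy"],d["cx"],d["cy"],np.round(d["T"],4).tolist())
E
```

```text
pics
{'time': 0.0, 'joint_positions': [-1.285, 0.322, -0.07, 1.452, 0.023, 1.371, -0.057], 'qd': [-0.0, 0.001, 0.001, 0.001, 0.001, -0.001, 0.0], 'joint_torque': [0.0, -49.128, -0.404, -31.253, -0.064, 0.044, 0.0], 'position': [0.174, 0.626, 0.221], 'tool_rot': [-0.426, -3.112, 0.003], 'ft_force': [-0.007, -0.152, -0.181], 'torque': [0.04, -0.012, -0.003], 'grip_force': 0.0, 'grip_width': 1.001}
scene 366.65542500344975 366.65542500344975 255.52562630038736 196.00702104153055 [[0.8113, -0.3212, 0.4884, 0.0511], [-0.5845, -0.4602, 0.6683, -0.3971], [0.0101, -0.8277, -0.5611, 0.645], [0.0, 0.0, 0.0, 1.0]]
top 412.22567747946067 412.22567747946067 256.0697971990177 187.6026764956685 [[-0.0081, -0.9976, 0.069, 0.4055], [-1.0, 0.0078, -0.0051, 0.1846], [0.0045, -0.0691, -0.9976, 1.0841], [0.0, 0.0, 0.0, 1.0]]
```

View pics/scene0.png

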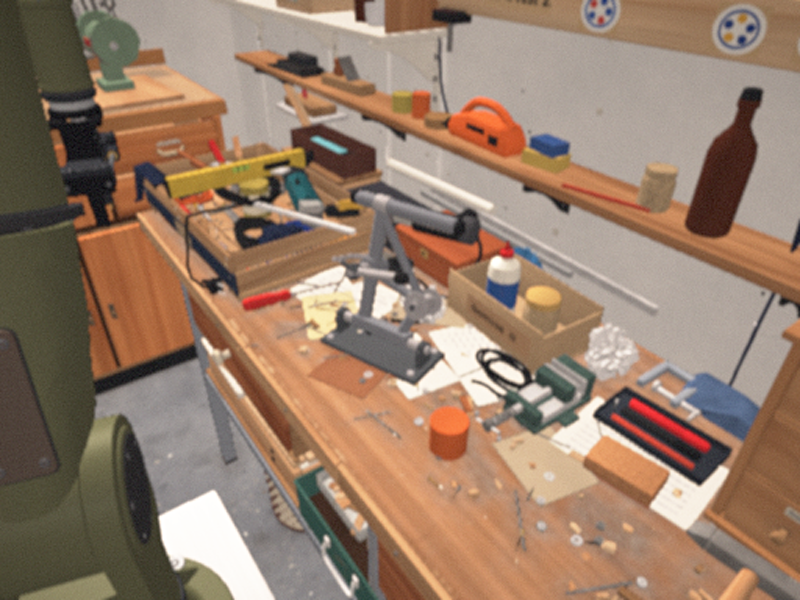

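View pics/top0.png

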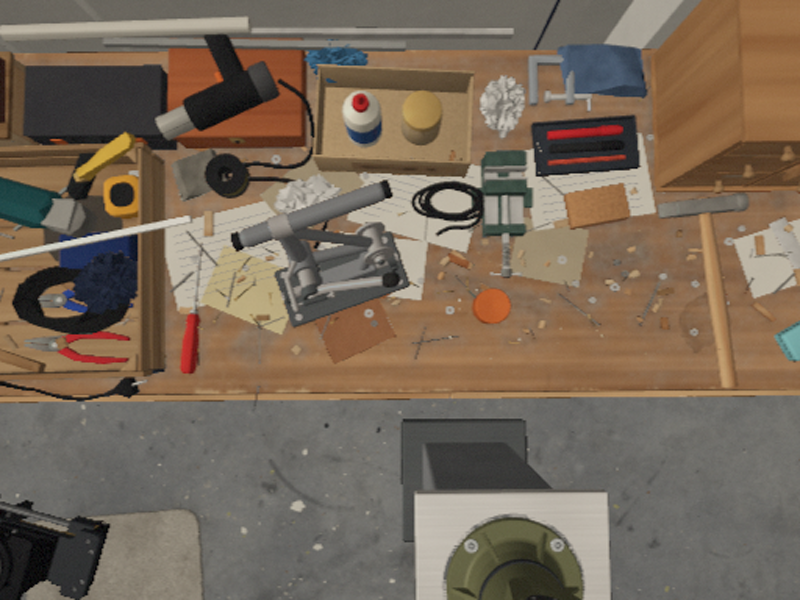

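The frame stub stands left-centre in both pictures: in the top view (800x600) the tube runs from (238,241) to (388,189), the foot is near (390,280), and the tin at (491,305). I'll enlarge crops to get exact pixels.

```bash
python3 - <<'E'
from bench import get_image
import cv2,numpy as np
a=get_image("top")["pixels"][105:217,140:280,::-1]
b=get_image("scene")["pixels"][110:250,195:315,::-1]
cv2.imwrite("pics/topc.png",cv2.resize(a,None,fx=5,fy=5,interpolation=cv2.INTER_CUBIC))
cv2.imwrite("pics/scenec.png",cv2.resize(b,None,fx=4,fy=4,interpolation=cv2.INTER_CUBIC))
E
```

```text
(no output)
```

View pics/topc.png

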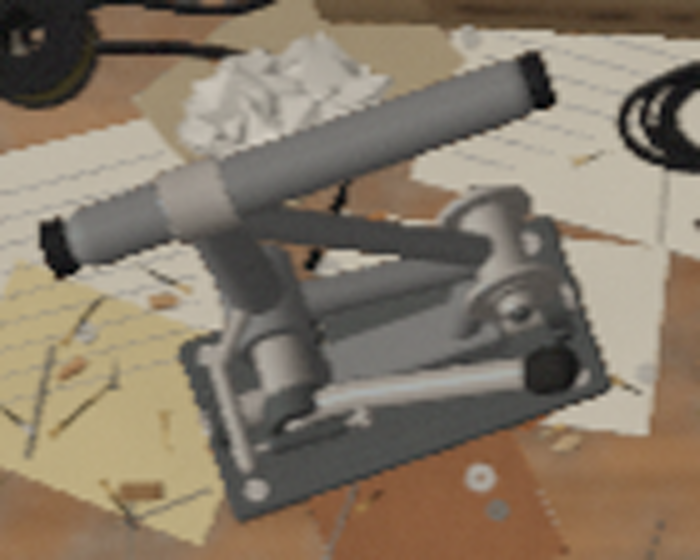

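View pics/scenec.png

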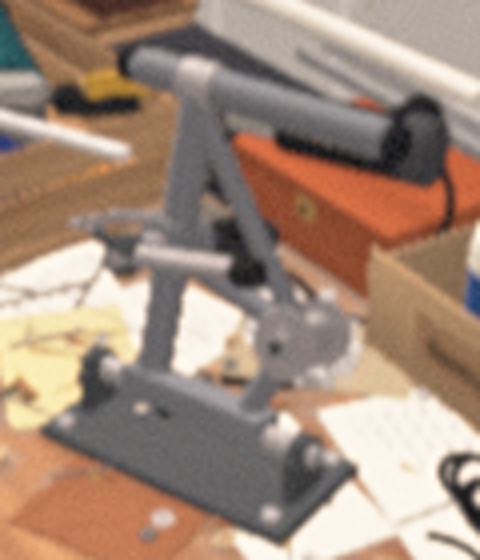

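```bash
cat > geo.py <<'E'
import numpy as np
from scipy.spatial.transform import Rotation as R
def frame(p):
    x,y,yaw,lean=p
    Rb=R.from_euler('z',yaw).as_matrix(); Rf=Rb@R.from_euler('y',lean).as_matrix()
    return Rb,np.array([x,y,0]),Rf,np.array([x,y,.044])
def F(p,v): Rb,b,Rf,o=frame(p); return o+Rf@np.array(v)
def B(p,v): Rb,b,Rf,o=frame(p); return b+Rb@np.array(v)
def leg(q,r,out): a=.26-q; return [-.055-out,.04-r*np.cos(a),.105+r*np.sin(a)]
def proj(d,X):
    T=np.array(d["T"]); c=T[:3,:3].T@(X-T[:3,3]); return np.array([d["fx"]*c[0]/c[2]+d["cx"],d["fy"]*c[1]/c[2]+d["cy"]])
E
cat > fit.py <<'E'
from geo import *
from bench import get_image
from scipy.optimize import least_squares
t=get_image("top");s=get_image("scene")
ob=[(t,'F',[0,.103,.215],(45,252)),(t,'F',[0,-.103,.215],(546,80)),(t,'B',[-.05,.105,.012],(240,520)),(t,'B',[-.05,-.105,.012],(607,388)),(t,'B',[.05,.105,.012],(182,348)),(t,'F',leg(0,.12,.036),(551,369)),
(s,'B',[-.05,.105,.012],(42,430)),(s,'B',[-.05,-.105,.012],(285,540)),(s,'B',[.05,-.105,.012],(355,465)),(s,'F',[0,-.103,.215],(398,150)),(s,'F',[0,.103,.215],(127,62)),(s,'F',leg(0,.12,.036),(247,257))]
def res(p):
    o=[]
    for d,k,v,uv in ob:
        px=np.array([140+uv[0]/5-.4,105+uv[1]/5-.4]) if d is t else np.array([195+uv[0]/4-.4,110+uv[1]/4-.4])
        o.append(proj(d,(F if k=='F' else B)(p,v))-px)
    return np.concatenate(o)
r=least_squares(res,[.5,.25,.3,.3],loss='soft_l1')
print(r.x.round(4).tolist());print(res(r.x).reshape(-1,2).round(1).tolist())
p=r.x;np.save('p.npy',p)
for n,v in(("push",leg(0,.085,.024)),("tip",leg(0,.12,.036)),("pivot",leg(0,0,0)),("tube",[0,0,.215]),("hub-",[-.036,-.07,.075]),("peg",[-.079,.065,.122])): print(n,F(p,v).round(4))
E
python3 fit.py
```

```text
[0.5047, 0.2769, 0.3364, 0.309]
[[1.6, -0.4], [-3.4, 0.5], [-0.8, 1.4], [1.9, 0.6], [-1.8, -0.3], [1.5, -0.2], [-1.3, -1.3], [-0.5, 0.1], [2.1, -0.9], [-0.7, -2.1], [0.6, -0.2], [1.7, 3.8]]
push [0.484  0.225  0.1889]
tip [0.487  0.1902 0.2011]
pivot [0.4722 0.3079 0.1608]
tube [0.5665 0.2984 0.2488]
hub- [0.517  0.207  0.1264]
peg [0.4473 0.3256 0.1842]
```

```bash
cat > go.py <<'E'
import sys
from geo import *
from bench import ctrl
p=np.load('p.npy')
def st():
    s=ctrl.get_state();Rt=R.from_rotvec(s["tool_rot"]).as_matrix()
    print("t %.2f"%s["time"],"tcp",np.round(s["position"],4),"F",np.round(s["ft_force"],1),"w",round(s["grip_width"],3),"gf",round(s["grip_force"],1),
     "yawerr_tooly_vs_framey",round(float(np.arctan2(Rt[1,1],Rt[0,1])-np.pi/2-p[2]),3));return s,Rt
def to(X,name=""):
    s,Rt=st();print(name,np.round(X,4),"rows mm",(Rt.T@(np.array(X)-s["position"])*1000).round(1))
E
python3 -m crank '[[[0,0,-40,0,1],[0,0,0,-0.122,1],[0,0,0,-0.122,1],[0,0,0,-0.122,1],[0,0,0,-0.122,1],[0,0,0,-0.121,1],[0,0,0,0,1],[0,0,0,0,1]]]' 20
python3 - <<'E'
from go import *
X=F(p,leg(0,.09,.025));to(X+[0,0,.06],"above push")
for q in (0,.2,.4,.6,.8,.95): print(q,(F(p,leg(q,.09,.025))).round(4))
E
```

```text
time: 0.97
position: [0.1746, 0.6261, 0.2625]
tool_rot: [0.522, -3.098, 0.0]
ft_force: [1.0, -0.4, -0.1]
grip_width: 0.479
grip_force: 0.0
t 0.97 tcp [0.1746 0.6261 0.2625] F [ 1.  -0.4 -0.1] w 0.479 gf 0.0 yawerr_tooly_vs_framey -0.003
above push [0.4851 0.2202 0.2504] rows mm [-160.4 -485.2   12.1]
0 [0.4851 0.2202 0.1904]
0.2 [0.4809 0.2157 0.1735]
0.4 [0.4756 0.2146 0.1564]
0.6 [0.4691 0.2169 0.1398]
0.8 [0.4619 0.2225 0.1243]
0.95 [0.4562 0.2287 0.1138]
```

```bash
python3 -m crank '[[[-12,-37,0,0,1],[-12,-37,0,0,1],[-12,-37,0,0,1],[-12,-37,0,0,1],[-12,-37,0,0,1],[-12,-37,0,0,1],[-12,-37,0,0,1],[-12,-37,0,0,1],[-12,-37,0,0,1],[-12,-37,0,0,1]]]' >/dev/null
python3 -m crank '[[[-13,-38,0,0,1],[-13,-38,0,0,1],[-14,-39,0,0,1],[0,0,0,0,1],[0,0,0,0,1],[0,0,0,0,1]]]' >/dev/null
python3 - <<'E'
from go import *
from bench import get_image
import cv2
s,Rt=st()
d=get_image("wrist");print(d["fx"],d["cx"],d["cy"],np.round(d["T_tool_cam"],4).tolist())
T=np.eye(4);T[:3,:3]=Rt;T[:3,3]=s["position"];W=T@np.array(d["T_tool_cam"]);np.save("W.npy",W)
c=dict(d,T=W)
for n,v in dict(tip=leg(0,.12,.036),push=leg(0,.09,.025),pivot=leg(0,0,0),tubeR=[0,-.103,.215],tubeL=[0,.103,.215],lugc=[0,.04,.215],hub=[-.036,-.07,.075],peg=[-.079,.065,.122]).items(): print(n,(proj(c,F(p,v))*1.5).round())
cv2.imwrite("pics/w1.png",cv2.resize(d["pixels"][:,:,::-1],(768,576),interpolation=cv2.INTER_CUBIC))
E
```

```text
t 2.30 tcp [0.4857 0.2218 0.2625] F [-0.5  0.1  0.3] w 0.008 gf 0.0 yawerr_tooly_vs_framey -0.002
288.5532946307811 256.17004915897553 193.80095765427197 [[-0.0005, -0.9642, -0.265, 0.0731], [1.0, -0.0003, -0.0006, -0.0006], [0.0005, -0.265, 0.9642, -0.1615], [0.0, 0.0, 0.0, 1.0]]
tip [329. 295.]
push [383. 304.]
pivot [519. 315.]
tubeR [271. 536.]
tubeL [685. 535.]
lugc [558. 536.]
hub [352. 312.]
peg [577. 299.]
```

View pics/w1.png

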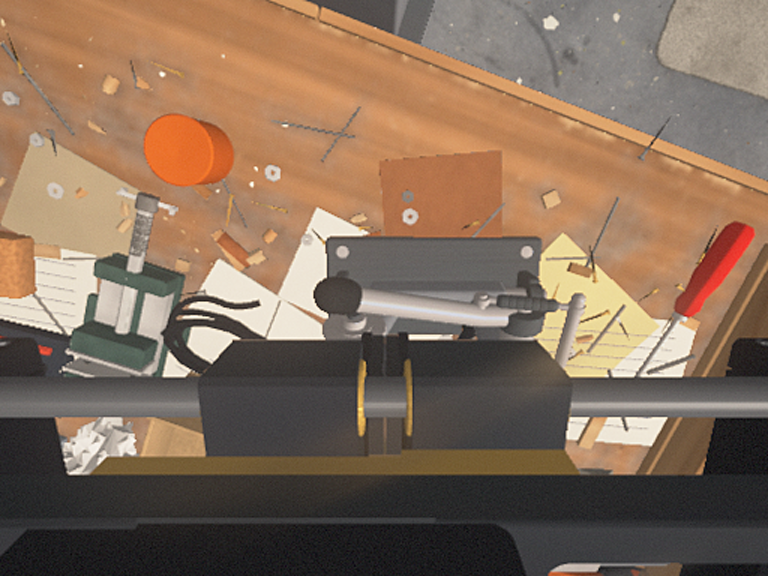

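The foot is at (337,295), against a predicted (329,295). The leg, pivot and peg also agree, so the fit is good to about 4 mm. Now I'll push down.

```bash
python3 -m crank '[[[0,0,30,0,1],[0,0,20,0,1],[0,0,8,0,1],[0,0,6,0,1],[1,0,6,0,1],[1,0,6,0,1],[1,0,6,0,1],[1,0,6,0,1]]]'; python3 -c "
from go import *
st()"
```

```text
time: 3.02
position: [0.4825, 0.2202, 0.1749]
tool_rot: [-0.527, 3.096, 0.001]
ft_force: [-0.7, -1.9, 0.6]
grip_width: 0.002
grip_force: 0.8
t 3.02 tcp [0.4825 0.2202 0.1749] F [-0.7 -1.9  0.6] w 0.002 gf 0.8 yawerr_tooly_vs_framey 0.001
```

```bash
python3 - <<'E'
from bench import get_image
import cv2,numpy as np
a=get_image("top")["pixels"][105:217,140:280,::-1]
b=get_image("scene")["pixels"][110:250,195:315,::-1]
a=cv2.resize(a,(480,384),interpolation=cv2.INTER_CUBIC);b=cv2.resize(b,(320,384),interpolation=cv2.INTER_CUBIC)
cv2.imwrite("pics/c2.png",np.hstack([a,b]))
E
```

```text
(no output)
```

View pics/c2.png

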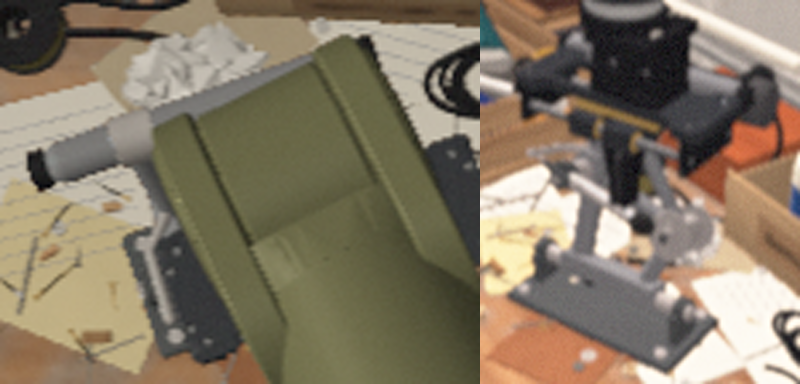

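The leg now slopes down under the fingertip (foot at (640,218), was about (645,176)) and the frame still leans. Continue.

```bash
python3 -m crank '[[[1,0,6,0,1],[1,0,6,0,1],[2,0,6,0,1],[2,1,6,0,1],[2,1,6,0,1],[2,1,6,0,1],[2,2,6,0,1],[1,2,6,0,1],[0,0,0,0,1],[0,0,0,0,1]]]'; python3 - <<'E'
from bench import get_image
import cv2,numpy as np
a=get_image("top")["pixels"][105:217,140:280,::-1]
b=get_image("scene")["pixels"][110:250,195:315,::-1]
a=cv2.resize(a,(350,280));b=cv2.resize(b,(450,525),interpolation=cv2.INTER_CUBIC)
a=cv2.copyMakeBorder(a,0,245,0,0,cv2.BORDER_CONSTANT)
cv2.imwrite("pics/c3.png",np.hstack([a,b]))
E
```

```text
time: 3.95
position: [0.4673, 0.2224, 0.1261]
tool_rot: [0.528, -3.096, 0.001]
ft_force: [0.3, 0.7, -0.3]
grip_width: 0.004
grip_force: 0.0
```

View pics/c3.png

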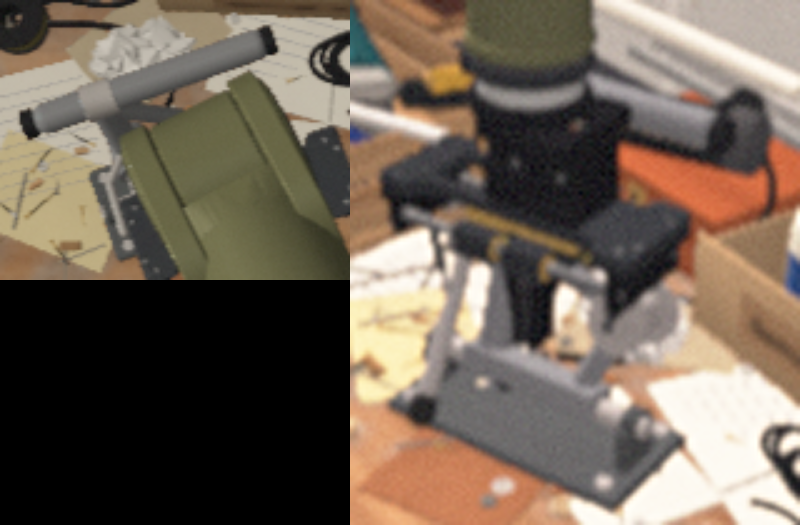

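The leg has snapped down (foot at (420,408), by the base plate). The frame still leans and no force is reading. Retreat straight up.

```bash
python3 -m crank '[[[2,0,-10,0,1],[2,0,-20,0,1],[0,0,-30,0,1],[0,0,-40,0,1],[0,0,-40,0,1],[0,0,-40,0,1],[0,0,-30,0,1],[0,0,0,0,-1],[0,0,0,0,-1]]]' ; python3 - <<'E'
from go import *
from bench import get_image
print("j",np.round(ctrl.get_state()["joint_positions"],3))
t=get_image("scene")
print([(proj(t,F(p,leg(q,.12,.036)))-[195,110])*3.75+[350,0] for q in (1.4,1.75)])
for y in(-.03,-.02): to(F(p,[0,y,.215])+[0,0,-.019],f"grasp y={y}")
E
```

```text
time: 4.8
position: [0.4648, 0.2213, 0.3397]
tool_rot: [-0.526, 3.092, 0.004]
ft_force: [-0.9, -0.3, 0.4]
grip_width: 0.083
grip_force: 0.0
j [-0.717 -0.01   0.221  1.598  0.002  1.548  1.411]
[array([468.05994862, 418.80489222]), array([420.05077105, 411.52803326])]
t 4.85 tcp [0.464  0.2209 0.3375] F [-1.1  2.2 -1.5] w 0.126 gf 0.0 yawerr_tooly_vs_framey 0.001
grasp y=-0.03 [0.5764 0.2701 0.2298] rows mm [-122.1    9.2  107.9]
t 4.85 tcp [0.464  0.2209 0.3375] F [-1.1  2.2 -1.5] w 0.126 gf 0.0 yawerr_tooly_vs_framey 0.001
grasp y=-0.02 [0.5731 0.2796 0.2298] rows mm [-122.2   19.2  107.9]
```

```bash
python3 -m crank '[[[0,0,0,0.121,-1],[0,0,0,0.121,-1],[0,0,0,0.121,-1],[0,0,0,0.121,-1],[0,0,0,0.121,-1],[0,0,0,0.121,-1],[0,0,0,0.121,-1],[0,0,0,0.121,-1],[0,0,0,0.121,-1],[0,0,0,0.121,-1]]]' >/dev/null
python3 -m crank '[[[0,0,0,0.121,-1],[0,0,0,0.121,-1],[0,0,0,0.119,-1],[2,30,0,0,-1],[3,30,0,0,-1],[2,30,0,0,-1],[2,30,0,0,-1],[0,0,0,0,-1],[0,0,0,0,-1],[0,0,0,0,-1]]]' >/dev/null
python3 - <<'E'
from go import *
from bench import get_image
import cv2
s,Rt=st()
d=get_image("wrist")
T=np.eye(4);T[:3,:3]=Rt;T[:3,3]=s["position"];c=dict(d,T=T@np.array(d["T_tool_cam"]))
for n,v in dict(tubeR=[0,-.103,.215],tubeL=[0,.103,.215],lugc=[0,.04,.215],mid=[0,-.03,.215],leftedge=[-.013,0,.215],rightedge=[.013,0,.215]).items(): print(n,(proj(c,F(p,v))*1.5).round())
to(F(p,[0,-.03,.215])+[0,0,-.019],"grasp")
cv2.imwrite("pics/w2.png",cv2.resize(d["pixels"][:,:,::-1],(768,576),interpolation=cv2.INTER_CUBIC))
E
```

```text
t 6.52 tcp [0.5733 0.2686 0.335 ] F [-0.5  0.2 -0.2] w 1.0 gf 0.0 yawerr_tooly_vs_framey -1.57
tubeR [391. 405.]
tubeL [393.  47.]
lugc [392. 174.]
mid [392. 296.]
leftedge [370. 247.]
rightedge [413. 245.]
t 6.57 tcp [0.5732 0.2687 0.336 ] F [-0.6  0.1  0.2] w 0.999 gf 0.0 yawerr_tooly_vs_framey -1.57
grasp [0.5764 0.2701 0.2298] rows mm [  0.3   3.7 106.2]
```

View pics/w2.png

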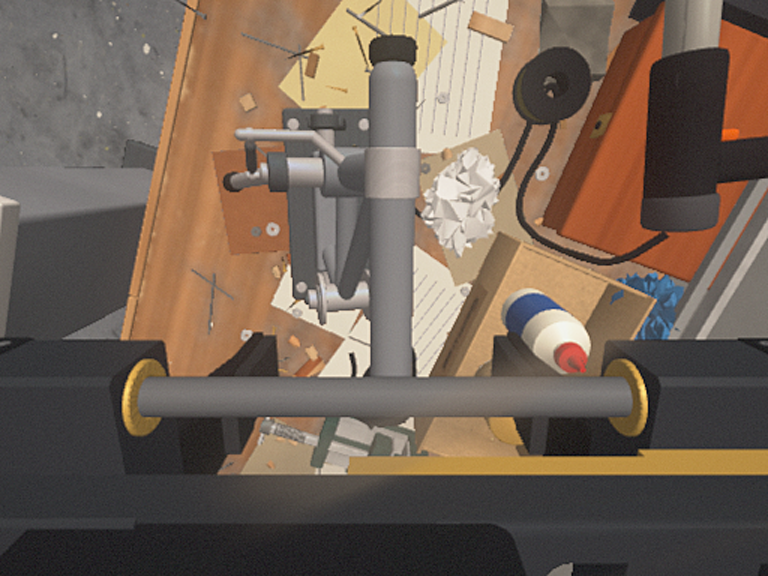

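The tube is centred at column 392 and the lug at (392,173), both as predicted. The leg is down. Descend and grip.

```bash
python3 -m crank '[[[0,1,30,0,-1],[0,0,30,0,-1],[0,0,25,0,-1],[0,0,14,0,-1],[0,0,7,0,-1],[0,0,0,0,0],[0,0,0,0,0.3],[0,0,0,0,0.4],[0,0,0,0,0.5],[0,0,0,0,0.6]]]' 15 >/dev/null
python3 -m crank '[[[0,0,0,0,0.8],[0,0,0,0,1],[0,0,0,0,1],[0,0,0,0,1]]]' 25
python3 -c "
from go import *
st()"
```

```text
time: 7.73
position: [0.5751, 0.2696, 0.2306]
tool_rot: [1.817, 2.563, 0.0]
ft_force: [0.3, -0.2, 0.1]
grip_width: 0.401
grip_force: 0.0
t 7.73 tcp [0.5751 0.2696 0.2306] F [ 0.3 -0.2  0.1] w 0.401 gf 0.0 yawerr_tooly_vs_framey -1.57
```

```bash
python3 -m crank '[[[0,0,0,0,1],[0,0,0,0,1],[0,0,0,0,1],[0,0,0,0,1]]]' 25
python3 - <<'E'
from go import *
st()
g=lambda a:np.array([.215*np.sin(a),.215*np.cos(a)])*1000
for a in (.25,.2,.15,.1,.05,0): print(a,(g(a)-g(.309)).round(1),(g(a)-g(.3)).round(1))
E
```

```text
time: 8.07
position: [0.5753, 0.2696, 0.2306]
tool_rot: [1.817, 2.562, 0.001]
ft_force: [1.2, -0.4, -0.1]
grip_width: 0.288
grip_force: 25.0
t 8.07 tcp [0.5753 0.2696 0.2306] F [ 1.2 -0.4 -0.1] w 0.288 gf 25.0 yawerr_tooly_vs_framey -1.57
0.25 [-12.2   3.5] [-10.3   2.9]
0.2 [-22.7   5.9] [-20.8   5.3]
0.15 [-33.3   7.8] [-31.4   7.2]
0.1 [-43.9   9.1] [-42.1   8.5]
0.05 [-54.6   9.9] [-52.8   9.3]
0 [-65.4  10.2] [-63.5   9.6]
```

```bash
python3 -m crank '[[[0,-4,-1.2,0,1],[0,-6,-1.7,0,1],[0,-6,-1.4,0,1],[0,-6,-1.3,0,1],[0,-6,-1.1,0,1],[0,-6,-0.9,0,1],[0,-6,-0.7,0,1],[0,-6,-0.5,0,1],[0,0,0,0,1]]]' >/dev/null
python3 -m crank '[[[0,-5,-0.4,0,1],[0,-5,-0.2,0,1],[0,-4,-0.2,0,1],[0,-3,0,0,1],[0,0,0,0,1],[0,0,0,0,1],[0,0,0,0,1]]]'
python3 - <<'E'
from go import *
from bench import get_image
import cv2
q=p.copy();q[3]=0
to(F(q,[0,-.03,.215])+[0,0,-.019],"upright")
t=get_image("top");s=get_image("scene")
a=cv2.resize(t["pixels"][105:217,140:280,::-1],(350,280));b=cv2.resize(s["pixels"][110:250,195:315,::-1],(450,525),interpolation=cv2.INTER_CUBIC)
for n,v in dict(R=[0,-.103,.215],L=[0,.103,.215]).items(): print(n,(proj(s,F(q,v))-[195,110])*3.75+[350,0],(proj(t,F(q,v))-[140,105])*2.5)
a=cv2.copyMakeBorder(a,0,245,0,0,cv2.BORDER_CONSTANT)
cv2.imwrite("pics/c4.png",np.hstack([a,b]))
E
```

```text
time: 9.4
position: [0.5152, 0.2489, 0.2399]
tool_rot: [-1.817, -2.562, 0.001]
ft_force: [0.7, 1.2, 2.3]
grip_width: 0.294
grip_force: 25.0
t 9.40 tcp [0.5152 0.2489 0.2399] F [0.7 1.2 2.3] w 0.294 gf 25.0 yawerr_tooly_vs_framey -1.57
upright [0.5146 0.2485 0.24  ] rows mm [-0.1 -0.7 -0.1]
R [666.43404699 154.72597675] [290.35499778 112.45604588]
L [409.44243395  72.78386692] [ 48.62807625 198.26351773]
```

View pics/c4.png

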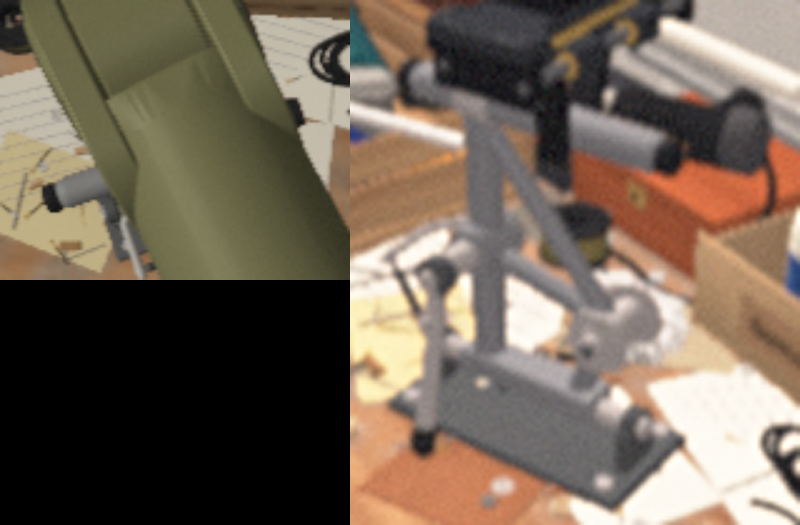

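The frame is upright: the right tube end is at (668,152), predicted (666,155). The leg is down with its foot at (424,440), and the grip is holding at 25 N.

```bash
python3 -c "
from bench import job
print(job.close_job())"
```

```text
the job is handed in; nothing more can be done
None
```

The kickstand was snapped fully down while the frame still leaned, then the frame was stood upright; the job is handed in with the top tube still gripped at 25 N and nothing else on the bench touched.

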